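# Set and lock the filter wheel of the desk viewer

### The arm

A 6-joint arm with a two-finger parallel gripper is mounted at the origin on the work surface. World frame = base frame: x ahead of the robot, y to its left, z up, the work surface at z = 0. Lengths are in m, angles in degrees, forces in N, time in s.
With the tool pointing down it reaches from about 0.25 to 0.725 m from the base axis. Payload 9.7 kg.
Tool frame: the origin (TCP) lies midway between the tips of the shut fingers; the grasp point (between the pads) lies 19 mm behind it; x points along the fingers, y is the direction in which the jaws open and shut, and the axes are right-handed (so a half turn about x gives the same grasp; the last joint's range is limited). The gripper opens to 85 mm and grips with 20 to 120 N. Pads are 22 mm wide; open, the fingers measure 114 mm over their backs; the gripper's body (76 mm by 85 mm) begins 54 mm behind the grasp point. The pads swing forward as they close: fully open they stand 13 mm farther back than shut.
Start: joints at [0, 4.979, 10.078, 95.1, 0, 90], TCP at [0.55, -0, 0.231] pointing down, gripper open.
Joint ranges: [-179.16, 179.16], [-48.56, 103.87], [-65.8, 70.77], [-126.05, 130.52], [-82.76, 87.17], [-180, 180]. Speed limits (degrees/s): [127.2, 127.2, 147.25, 180, 180, 180].

### API

Orientations are given as [roll, pitch, yaw] about the fixed x, y, z axes, in that order (R = Rz(yaw) Ry(pitch) Rx(roll)).
In Python, from workcell import bot, cams gives the robot as it stands.
- The arm moves only by the tool apply_moves, never from a script. Its argument "commands" is a list of rows, each a list of 5 numbers: the shift along the tool's x, y, z in m, then the turn about the tool's x in rad, then the opening, from -1 (shut) to 1 (fully open). In form: [[tx, ty, tz, roll, hand], ...]. A call has 1 to 12 rows; each row is the pose to reach, as a shift and turn from the pose measured when the call began, along the tool's axes at that moment; what a row does not reach only later rows make up. A row lasts 1/10 s, in which the tool goes at most 50 mm and 8.59 degrees, less where a joint would pass 70% of its speed; a pose out of reach is approached as far as the arm can. A call with a gripper value outside its range is refused whole. The fingers move at their own pace and stop on an object; "newtons" is the grip in N (left out, the last holds). Time passes only in rows, so rows that repeat a pose let the fingers close. It gives the time, the measured TCP pose, the force and the opening at its end, in the units of the state.
- bot.get_obs(): the state, without advancing time (a new reading comes with each control period).
- cams.camera(name): name is "scene" or "side" or "wrist"; returns a dict with "frame" (400x640x3 uint8, blue, green, red), "depth" (400x640 float32, m along the optical axis (not along the pixel's ray), 0 where there is no reading), "camera_matrix" (3x3 intrinsics, pixels), "R" (3x3) and "t" (3): a world point X has camera coordinates R X + t; the wrist camera has in their place "mount" (4x4, takes a point from camera to tool coordinates, whose origin is the TCP and whose axes are the tool frame's). Camera axes: x right, y down, z forward; pixel columns grow to the right and rows downward; lengths in m; the calibration is good to about 2 mm. A picture is of the moment at which its call begins: read the wrist's pose just before it.
- bot.job_done(): hands the job in, once; it reports no verdict.
Trained networks look in the newest picture that a camera, given by its name, has taken for a name from the list of things; names that differ only in an ending like _2 or _b are one class to them, and where a whole thing is asked for, a point or a joint stands for the part that bears it (a point fixed in the world has none). Each returns a list of dicts, best first, with "confidence" (0 to 1); they miss things now and then, are a little off and sometimes report something else, mostly with a low value. They report only what shows in the picture. A call takes as long as a camera call.
- cams.spot_in(name, camera): "rect" ([left, top, right, bottom] in pixels, round what is visible of it).
The state is a dict: "time": time; "q": joint angles; "qd": joint speeds; "joint_efforts": joint torques, N m; "ee_pos": TCP position; "tcp_rot": TCP orientation; "wrist_force": force on the tool from outside, world axes, zero at the start; "torque": the same for the moment, N m; "opening": finger opening in m.
Only numpy, scipy, OpenCV 4.12 (cv2) and the standard library are available. Lean on these libraries where they do the work, as an engineer would, in place of code of your own. Each camera call takes 0.05 s, during which the arm holds its last target. There are 200 camera calls.

### The job

Turn the viewer's filter wheel by dragging a fingertip on its face until the square filter is centred in the window, then push the locking bolt fully home into the wheel's notch and let go. The unit is delicate: never press on any part of it with more than 25 N. Leave everything else on the desk where it is.

Things in the scene. Friction and masses are not known exactly. Their poses are not given: they have to be found in the camera images.
- unit: the filter wheel unit, a grey desk housing fixed in place: flat deck 220 mm (its x) by 310 mm (its y), top 34 mm above this origin, which lies on the wheel's upright axle. It stands on levelling feet: its height differs by some mm between episodes. x points from the axle to the window. The near half of the wheel (-x side) is open; the window's cover bridges the far part
- wheel: aluminium filter wheel; turns without end about the unit's z, needs about 0.12 N m, stays where left; origin on the axle at deck level, x towards the square filter, notch at -y. Eight dark glass filters are let in flush 60 mm from the axle, 45 degrees apart: seven round (26 mm), one square (24 mm). Around and below the face is a steel rim, 188 mm across, top 43 mm above the unit's origin
- face (a point): middle of the wheel's smooth flat face (160 mm across), on the axle, 46 mm above the unit's origin. Nothing on it to grip: press a fingertip on it and drag round the axle (radius about 55 mm is good). The face is bent: at that radius it lies up to 2 mm higher or lower, so feel for it. under 4 N it slips, 8 N or more is sure; it is rigid, force rises by some 5 to 15 N per mm
- mark (a point): centre of the square filter on the wheel's face, 60 mm from the axle
- window (a point): centre of the fixed window, a 34 x 34 mm opening in the cover plate, 60 mm from the axle along the unit's x, at the plate's top face, 57 mm above the unit's origin. The plate is 4 mm thick and covers x 26 to 106 mm, y -48 to 48 mm of the unit
- notch (a point): the one V notch in the wheel's steel rim, 87 mm from the axle; faces the bolt when the square filter is in the window
- bolt (a joint): travel of the locking bolt in m: 0 drawn back, 0.020 fully home. Slides along the unit's +y to the axle with a drag of about 3 N, stays where left. Its round nose (8 mm) enters the notch only if the square filter is within about 4 mm of the window's centre; the flared notch then centres the wheel. Otherwise it stops on the rim after about 6 mm
- bolt_post (a point): middle of the bolt's upright black post (14 mm thick, from 46 to 80 mm above the unit's origin); 128 mm from the axle on the unit's -y side when drawn back, 108 mm when home. Push it from its outer side; the deck ends 155 mm from the axle. The bolt's block under the post is 28 mm (x) by 34 mm (y), its top 46 mm above the unit's origin
- eraser: bystander: white eraser, 44 x 20 x 13 mm, on the unit's deck; origin under its middle
- clip_pot: bystander: clear round pot, 38 mm across, 30 mm high, on the unit's deck; origin under its middle
- hard_drive: bystander: flat black external drive, 115 x 80 x 18 mm; origin under its middle
- mouse: bystander: black computer mouse, 105 x 60 x 34 mm; origin under its middle
- mug: bystander: white mug, 80 mm across, 95 mm high; origin under its middle
- pen_cup: bystander: black cup of pens, 76 mm across, about 165 mm high with the pens; origin under its middle

How it is judged:
By the outcome, as a careful person would: the job done as asked, in the order asked, and still so for the second after the job is handed in, with the robot touching nothing.
It also fails if it takes over 72 s, if anything falls off the work surface, if the arm or the gripper's body presses on something with over 40 N, if the wrist force passes 120 N, or if a joint passes its speed limit or range.

## Working session

There is one attempt and no reset: what is moved stays moved. The work goes in short steps, Python scripts to look and compute and a tool call to move; the robot and the scene stay as the last step left them, time stands still between calls to the robot, and variables do not carry over. Pictures are saved under pics/ and viewed, about 8 in all and at most 12, crops included, and the job is handed in when it is done.

Besides the shell and the picture viewer there is one more tool, called after ">>>" as name([rows], argument=value, ...), one row to a line, values as JSON. apply_moves: Moves the arm, as the interface text tells. Its arguments: {"type":"object","properties":{"commands":{"type":"array"},"newtons":{"type":"number"}},"required":["commands"]}

```bash
mkdir -p pics; ls; cat > h.py <<'E'
import numpy as np, cv2
from workcell import bot, cams
from scipy.spatial.transform import Rotation as Ro
def T_tool():
    o=bot.get_obs(); T=np.eye(4); T[:3,:3]=Ro.from_euler('xyz',o['tcp_rot'],degrees=True).as_matrix(); T[:3,3]=o['ee_pos']; return T,o
def shot(name):
    T,o=T_tool(); c=cams.camera(name); c=dict(c)
    if 'mount' in c: c['C2W']=T@c['mount']
    else:
        M=np.eye(4); M[:3,:3]=c['R']; M[:3,3]=c['t']; c['C2W']=np.linalg.inv(M)
    return c
def cloud(c):
    d=c['depth']; K=c['camera_matrix']; v,u=np.indices(d.shape)
    P=np.stack([(u-K[0,2])/K[0,0]*d,(v-K[1,2])/K[1,1]*d,d],-1)
    return P@c['C2W'][:3,:3].T+c['C2W'][:3,3]
def pix(c,X):
    W=np.linalg.inv(c['C2W']); p=c['camera_matrix']@(W[:3,:3]@np.asarray(X)+W[:3,3]); return p[:2]/p[2]
def onplane(c,u,v,z):
    r=c['C2W'][:3,:3]@np.linalg.solve(c['camera_matrix'],[u,v,1]); o=c['C2W'][:3,3]; return o+r*(z-o[2])/r[2]
E
python3 - <<'E'
from h import *
np.set_printoptions(precision=4,suppress=True)
print(bot.get_obs())
for n in ['scene','side','wrist']:
    c=shot(n); cv2.imwrite(f'pics/{n}0.png',c['frame']); np.savez(f'{n}0.npz',**c)
    P=cloud(c); print(n,c['C2W'][:3].round(3).tolist(),c['camera_matrix'][0,0])
    for k in ['unit','wheel','mark','window','notch','bolt_post','eraser','clip_pot','mug','pen_cup','hard_drive','mouse']:
        for r in cams.spot_in(k,n)[:2]:
            l,t,R,b=r['rect']; u,v=(l+R)/2,(t+b)/2
            print(k,round(r['confidence'],2),np.round(r['rect']).tolist(),P[int(min(v,399)),int(min(u,639))])
E
```

```text
pics
{'time': 0.0, 'q': array([-0.0004,  5.0097, 10.0332, 95.101 , -0.0017, 90.0015]), 'qd': array([ 0.0205,  0.0285, -0.0663, -0.0509, -0.0773,  0.0288]), 'joint_efforts': array([  0.0008, -52.0392,  46.4803,   0.0164,   0.    ,  -0.0001]), 'ee_pos': array([ 0.5498, -0.    ,  0.2306]), 'tcp_rot': array([ -88.7264,   89.9225, -178.7283]), 'wrist_force': array([ 0.829 , -1.0351, -0.2838]), 'torque': array([0.0455, 0.0055, 0.0423]), 'opening': 0.08547653969650362}
scene [[-0.122, 0.839, -0.531, 1.436], [0.992, 0.109, -0.057, 0.118], [0.01, -0.534, -0.845, 1.524]] 502.1585760081516
unit 0.79 [236.0, 187.0, 331.0, 250.0] [ 0.5769 -0.0804  0.0451]
unit 0.69 [185.0, 167.0, 204.0, 195.0] [ 0.4613 -0.4222  0.0385]
wheel 0.73 [258.0, 191.0, 312.0, 238.0] [ 0.5639 -0.0788  0.0507]
mark 0.57 [257.0, 192.0, 310.0, 236.0] [ 0.5655 -0.0819  0.0527]
mark 0.29 [236.0, 188.0, 330.0, 248.0] [ 0.5774 -0.0835  0.052 ]
window 0.65 [235.0, 186.0, 333.0, 248.0] [ 0.5732 -0.0775  0.0464]
notch 0.95 [257.0, 191.0, 313.0, 239.0] [ 0.5728 -0.077   0.0591]
eraser 0.43 [244.0, 206.0, 256.0, 212.0] [ 0.5541 -0.19
[... 1532 characters left out ...]
.001, -0.0, 0.55], [-0.001, -0.958, -0.286, 0.073], [0.0, 0.286, -0.958, 0.372]] 286.65880161342506
unit 0.84 [228.0, 109.0, 425.0, 343.0] [ 0.5604 -0.0564  0.0509]
wheel 0.91 [252.0, 163.0, 404.0, 308.0] [ 0.5617 -0.0682  0.0508]
mark 0.9 [253.0, 165.0, 394.0, 307.0] [ 0.5569 -0.0702  0.0491]
window 0.65 [227.0, 112.0, 421.0, 339.0] [ 0.558  -0.0549  0.0515]
bolt_post 0.73 [320.0, 310.0, 342.0, 340.0] [ 0.5669 -0.1985  0.0499]
eraser 0.59 [250.0, 122.0, 294.0, 150.0] [0.4996 0.0496 0.0522]
clip_pot 0.6 [355.0, 116.0, 390.0, 155.0] [0.6071 0.0516 0.0666]
clip_pot 0.26 [251.0, 166.0, 396.0, 309.0] [ 0.5569 -0.0708  0.0507]
hard_drive 0.31 [252.0, 166.0, 397.0, 309.0] [ 0.5581 -0.0702  0.0521]
```

```bash
python3 - <<'E'
from h import *
w=cv2.imread('pics/wrist0.png')[90:365,200:450]; cv2.imwrite('pics/w0c.png',cv2.resize(w,None,fx=2.1,fy=2.1,interpolation=2))
# unit pose: rectify on deck / top view
c=dict(np.load('wrist0.npz')); P=cloud(c)
z=P[...,2][(c['depth']>0)]; h,e=np.histogram(z,bins=np.arange(-.005,.1,.002)); print([(round(a,3),int(n)) for a,n in zip(e,h) if n>150])
m=((P[...,2]>.03)&(c['depth']>0)).astype(np.uint8)
n,l,s,_=cv2.connectedComponentsWithStats(m); k=1+s[1:,4].argmax()
r=cv2.minAreaRect((P[l==k][:,:2]*1000).astype(np.float32)); print(r,s[k])
E
```

```text
[(np.float64(-0.005), 12834), (np.float64(-0.003), 115519), (np.float64(-0.001), 15207), (np.float64(0.001), 385), (np.float64(0.003), 593), (np.float64(0.005), 606), (np.float64(0.007), 689), (np.float64(0.009), 1009), (np.float64(0.011), 1959), (np.float64(0.013), 1544), (np.float64(0.015), 4761), (np.float64(0.017), 1751), (np.float64(0.019), 3073), (np.float64(0.021), 2734), (np.float64(0.033), 243), (np.float64(0.035), 1287), (np.float64(0.037), 14615), (np.float64(0.039), 2993), (np.float64(0.041), 671), (np.float64(0.043), 780), (np.float64(0.045), 2366), (np.float64(0.047), 4570), (np.float64(0.049), 5025), (np.float64(0.051), 5011), (np.float64(0.053), 890), (np.float64(0.059), 1421), (np.float64(0.061), 2460), (np.float64(0.067), 824), (np.float64(0.069), 171)]
((562.6497802734375, -80.30224609375), (220.7417755126953, 309.8062744140625), 2.0337746143341064) [    2   109   632   291 85983]
```

View pics/w0c.png

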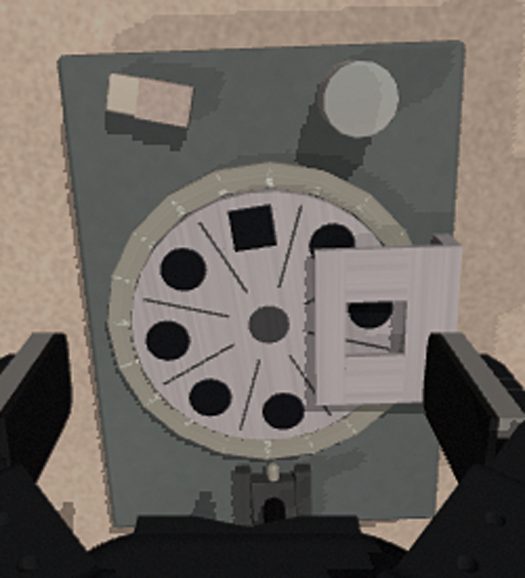

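The wrist crop shows the square filter at (252,228) and the hub at (268,325), with the window to the right (375,328) and the bolt at the bottom (273,490). The wheel has to turn clockwise by about 95°, so next I'll refine the axle position and angle.

```bash
cat >> h.py <<'E'
def topview(c,z,cx,cy,half=.13,s=2500):
    # ortho image of plane z: col = (x-cx+half)*s, row=(cy+half-y)*s
    pts=[(cx-half,cy+half),(cx+half,cy+half),(cx+half,cy-half),(cx-half,cy-half)]
    src=np.float32([pix(c,[*p,z]) for p in pts]); n=2*half*s
    M=cv2.getPerspectiveTransform(src,np.float32([[0,0],[n,0],[n,n],[0,n]]))
    return cv2.warpPerspective(c['frame'],M,(int(n),int(n)),flags=cv2.INTER_LINEAR)
def darkblobs(img,cx,cy,half=.13,s=2500,thr=45):
    g=cv2.cvtColor(img,cv2.COLOR_BGR2GRAY); m=(g<thr).astype(np.uint8)
    out=[]
    for k in cv2.findContours(m,cv2.RETR_EXTERNAL,cv2.CHAIN_APPROX_NONE)[0]:
        a=cv2.contourArea(k)/s/s*1e6
        if 150<a<900:
            M=cv2.moments(k); x=M['m10']/M['m00']/s-half+cx; y=cy+half-M['m01']/M['m00']/s
            (r1,r2)=cv2.minAreaRect(k)[1]; out.append((x,y,a,cv2.contourArea(k)/(r1*r2)))
    return out
E
python3 - <<'E'
from h import *
np.set_printoptions(precision=4,suppress=True)
from scipy.optimize import least_squares
c=dict(np.load('wrist0.npz')); P=cloud(c)
ok=c['depth']>0; Z=P[...,2]
deck=np.median(Z[ok&(abs(Z-.0385)<.003)]); tab=np.median(Z[ok&(abs(Z+.002)<.003)]); print('deck,table',deck,tab)
z=.050
img=topview(c,z,.56,-.07); cv2.imwrite('pics/top0.png',img)
B=darkblobs(img,.56,-.07)
for b in B: print(np.round(b,4), 'r from guess')
A=np.array([b[:2] for b in B if np.hypot(b[0]-.5626,b[1]+.08)<.075])
print(A)
f=lambda p:np.hypot(A[:,0]-p[0],A[:,1]-p[1])-.06
r=least_squares(f,[.562,-.08],loss='soft_l1',f_scale=.001); print('axle',r.x,r.fun*1000)
print('angles',np.degrees(np.arctan2(A[:,1]-r.x[1],A[:,0]-r.x[0])))
T,o=T_tool(); print(T)
for n in ['scene','side']:
    d=dict(np.load(n+'0.npz')); Q=cloud(d); zz=Q[...,2]; k=(d['depth']>0)&(Q[...,0]>.4)&(Q[...,0]<.72)&(Q[...,1]>-.27)&(Q[...,1]<.1)
    h,e=np.histogram(zz[k],bins=np.arange(-.01,.07,.002)); print(n,[(round(a,3),int(q)) for a,q in zip(e,h) if q>60])
    m=k&(zz>.03); print(cv2.minAreaRect((Q[m][:,:2]*1000).astype(np.float32)))
E
```

```text
deck,table 0.03825011003372861 -0.0019618244398352525
[  0.572   -0.1389 454.72     0.7776] r from guess
[  0.5273  -0.1294 457.84     0.769 ] r from guess
[  0.436   -0.1189 747.28     0.7609] r from guess
[  0.5029  -0.0911 464.48     0.7802] r from guess
[  0.6214  -0.0739 311.44     0.8131] r from guess
[  0.5135  -0.0465 470.64     0.7905] r from guess
[  0.5974  -0.0276 257.2      0.699 ] r from guess
[  0.5529  -0.022  505.68     0.9362] r from guess
[[ 0.572  -0.1389]
 [ 0.5273 -0.1294]
 [ 0.5029 -0.0911]
 [ 0.6214 -0.0739]
 [ 0.5135 -0.0465]
 [ 0.5974 -0.0276]
 [ 0.5529 -0.022 ]]
axle [ 0.5623 -0.0803] [-0.6019  0.3033  0.3686 -0.5323 -0.5969  3.3048 -0.9109]
angles [ -80.6652 -125.5101 -169.6759    6.178   145.2684   56.3368   99.216 ]
[[-0.      1.      0.      0.55  ]
 [ 0.      0.     -1.      0.    ]
 [-1.     -0.     -0.      0.2313]
 [ 0.      0.      0.      1.    ]]
scene [(np.float64(-0.01), 62), (np.float64(-0.008), 184), (np.float64(-0.006), 374), (np.float64(-0.004), 512), (np.float64(-0.002), 686), (np.float64(0.0), 565), (np.float64(0.002), 396), (np.float64(0
[... 603 characters left out ...]
), 1.9922451972961426)
side [(np.float64(-0.006), 141), (np.float64(-0.004), 541), (np.float64(-0.002), 1125), (np.float64(0.0), 1075), (np.float64(0.002), 451), (np.float64(0.004), 106), (np.float64(0.034), 115), (np.float64(0.036), 412), (np.float64(0.038), 767), (np.float64(0.04), 743), (np.float64(0.042), 392), (np.float64(0.044), 175), (np.float64(0.046), 231), (np.float64(0.048), 386), (np.float64(0.05), 502), (np.float64(0.052), 479), (np.float64(0.054), 300), (np.float64(0.056), 128), (np.float64(0.058), 70), (np.float64(0.06), 139), (np.float64(0.062), 217), (np.float64(0.064), 131)]
((539.4048461914062, -76.94685363769531), (270.5440979003906, 315.8710021972656), 2.018928289413452)
```

>>> apply_moves([
  [0,-0.008,0.04,0,-1],
  [0,-0.016,0.08,0,-1],
  [0.03,-0.022,0.12,0,-1],
  [0.06,-0.022,0.123,0,-1],
  [0.09,-0.022,0.123,0,-1],
  [0.12,-0.022,0.123,0,-1],
  [0.14,-0.022,0.123,0,-1],
  [0.14,-0.022,0.123,0,-1],
  [0.14,-0.022,0.123,0,-1],
  [0.14,-0.022,0.123,0,-1],
], newtons=20)

```text
time: 2.95
ee_pos: [0.5288, -0.1231, 0.093]
tcp_rot: [77.0, 89.9, -13.0]
wrist_force: [-0.6, 0.5, 1.1]
opening: -0.0
```

>>> apply_moves([
  [0.012,0,0,0,-1],
  [0.024,0,0,0,-1],
  [0.034,0,0,0,-1],
  [0.036,0,0,0,-1],
  [0.037,0,0,0,-1],
  [0.037,0,0,0,-1],
])

```text
time: 3.55
ee_pos: [0.5289, -0.1231, 0.056]
tcp_rot: [76.9, 89.9, -13.0]
wrist_force: [0.3, 0.4, 0.0]
opening: 0.0001
```

>>> apply_moves([
  [0.0005,0,0,0,-1],
  [0.001,0,0,0,-1],
  [0.001,0,0,0,-1],
])

```text
time: 3.85
ee_pos: [0.529, -0.1232, 0.0552]
tcp_rot: [77.1, 89.9, -12.9]
wrist_force: [0.9, -0.2, 0.3]
opening: 0.0
```

>>> apply_moves([
  [0.0005,0,0,0,-1],
  [0.001,0,0,0,-1],
  [0.001,0,0,0,-1],
])

```text
time: 4.15
ee_pos: [0.529, -0.1232, 0.0541]
tcp_rot: [76.8, 89.9, -13.2]
wrist_force: [-0.2, 0.5, -0.1]
opening: -0.0
```

>>> apply_moves([
  [0.0005,0,0,0,-1],
  [0.001,0,0,0,-1],
  [0.001,0,0,0,-1],
])

```text
time: 4.45
ee_pos: [0.5289, -0.1231, 0.053]
tcp_rot: [77.3, 89.9, -12.7]
wrist_force: [0.1, 0.8, -0.2]
opening: -0.0001
```

>>> apply_moves([
  [0.0005,0,0,0,-1],
  [0.001,0,0,0,-1],
  [0.001,0,0,0,-1],
])

```text
time: 4.75
ee_pos: [0.529, -0.1232, 0.0522]
tcp_rot: [76.5, 89.9, -13.5]
wrist_force: [-0.9, 0.4, 2.7]
opening: -0.0001
```

>>> apply_moves([
  [0.0004,0,0,0,-1],
  [0.0007,0,0,0,-1],
  [0.0007,0,0,0,-1],
])

```text
time: 5.05
ee_pos: [0.5291, -0.1232, 0.0521]
tcp_rot: [76.2, 89.8, -13.8]
wrist_force: [-2.2, 1.7, 5.5]
opening: 0.0002
```

```bash
cat > arc.py <<'E'
import sys; from h import *
step,n,press=map(float,sys.argv[1:4])
o=bot.get_obs(); p=o['ee_pos']; ax=np.array([.5623,-.0803]); d=p[:2]-ax
a0=np.degrees(np.arctan2(d[1],d[0]))%360; r=np.hypot(*d); print('angle',a0.round(1),'r',r.round(4),'z',p[2],o['wrist_force'])
for i in range(1,int(n)+1):
    a=np.radians(a0+step*i); q=ax+.055*np.array([np.cos(a),np.sin(a)])-p[:2]
    print([press,round(q[0],4),round(-q[1],4),0,-1],end=', ')
E
python3 arc.py -3 6 .0013
```

```text
angle 232.2 r 0.0543 z 0.05213737969952736 [-2.22225309  1.65253073  5.471655  ]
[0.0013, np.float64(-0.0027), np.float64(-0.0013), 0, -1], [0.0013, np.float64(-0.0048), np.float64(-0.0032), 0, -1], [0.0013, np.float64(-0.0068), np.float64(-0.0052), 0, -1], [0.0013, np.float64(-0.0087), np.float64(-0.0074), 0, -1], [0.0013, np.float64(-0.0105), np.float64(-0.0096), 0, -1], [0.0013, np.float64(-0.0122), np.float64(-0.012), 0, -1],
```

>>> apply_moves([
  [0.0013,0,0,0,-1],
  [0.0013,-0.0027,-0.0013,0,-1],
  [0.0013,-0.0048,-0.0032,0,-1],
  [0.0013,-0.0068,-0.0052,0,-1],
])

```text
time: 5.45
ee_pos: [0.5237, -0.1184, 0.0521]
tcp_rot: [76.2, 89.6, -13.8]
wrist_force: [3.0, -0.7, 6.4]
opening: -0.0003
```

```bash
python3 arc.py -3 12 .0012
```

```text
angle 224.6 r 0.0542 z 0.05213865782760231 [ 3.01608674 -0.67988588  6.36199896]
[0.0012, np.float64(-0.0025), np.float64(-0.0015), 0, -1], [0.0012, np.float64(-0.0044), np.float64(-0.0037), 0, -1], [0.0012, np.float64(-0.0061), np.float64(-0.006), 0, -1], [0.0012, np.float64(-0.0078), np.float64(-0.0084), 0, -1], [0.0012, np.float64(-0.0092), np.float64(-0.0109), 0, -1], [0.0012, np.float64(-0.0106), np.float64(-0.0134), 0, -1], [0.0012, np.float64(-0.0118), np.float64(-0.016), 0, -1], [0.0012, np.float64(-0.0129), np.float64(-0.0187), 0, -1], [0.0012, np.float64(-0.0138), np.float64(-0.0214), 0, -1], [0.0012, np.float64(-0.0146), np.float64(-0.0242), 0, -1], [0.0012, np.float64(-0.0153), np.float64(-0.027), 0, -1], [0.0012, np.float64(-0.0158), np.float64(-0.0298), 0, -1],
```

>>> apply_moves([
  [0.0018,0,0,0,-1],
  [0.0018,-0.0025,-0.0015,0,-1],
  [0.0018,-0.0044,-0.0037,0,-1],
  [0.0018,-0.0061,-0.006,0,-1],
  [0.0018,-0.0078,-0.0084,0,-1],
  [0.0018,-0.0092,-0.0109,0,-1],
])

```text
time: 6.05
ee_pos: [0.5164, -0.108, 0.0522]
tcp_rot: [75.1, 89.3, -14.9]
wrist_force: [2.3, -2.1, 9.7]
opening: -0.0004
```

```bash
python3 arc.py -3 11 .002
```

```text
angle 211.1 r 0.0537 z 0.05215535867202667 [ 2.28904504 -2.14226296  9.71875226]
[0.002, np.float64(-0.0026), np.float64(-0.0018), 0, -1], [0.002, np.float64(-0.0039), np.float64(-0.0044), 0, -1], [0.002, np.float64(-0.005), np.float64(-0.007), 0, -1], [0.002, np.float64(-0.006), np.float64(-0.0097), 0, -1], [0.002, np.float64(-0.0069), np.float64(-0.0125), 0, -1], [0.002, np.float64(-0.0076), np.float64(-0.0152), 0, -1], [0.002, np.float64(-0.0082), np.float64(-0.0181), 0, -1], [0.002, np.float64(-0.0086), np.float64(-0.0209), 0, -1], [0.002, np.float64(-0.0089), np.float64(-0.0238), 0, -1], [0.002, np.float64(-0.0091), np.float64(-0.0267), 0, -1], [0.002, np.float64(-0.009), np.float64(-0.0295), 0, -1],
```

>>> apply_moves([
  [0.0019,-0.0026,-0.0018,0,-1],
  [0.0019,-0.0039,-0.0044,0,-1],
  [0.0019,-0.005,-0.007,0,-1],
  [0.0019,-0.006,-0.0097,0,-1],
  [0.0019,-0.0069,-0.0125,0,-1],
  [0.0019,-0.0076,-0.0152,0,-1],
  [0.0019,-0.0082,-0.0181,0,-1],
  [0.0019,-0.0086,-0.0209,0,-1],
])

```text
time: 6.85
ee_pos: [0.5098, -0.0877, 0.0522]
tcp_rot: [74.3, 89.0, -15.8]
wrist_force: [2.7, -2.5, 12.5]
opening: -0.0002
```

```bash
python3 arc.py -3 12 .0019
```

```text
angle 188.1 r 0.053 z 0.05220274042979975 [ 2.74559735 -2.52332458 12.48625196]
[0.0019, np.float64(-0.0023), np.float64(-0.0026), 0, -1], [0.0019, np.float64(-0.0025), np.float64(-0.0055), 0, -1], [0.0019, np.float64(-0.0025), np.float64(-0.0083), 0, -1], [0.0019, np.float64(-0.0024), np.float64(-0.0112), 0, -1], [0.0019, np.float64(-0.0021), np.float64(-0.0141), 0, -1], [0.0019, np.float64(-0.0017), np.float64(-0.0169), 0, -1], [0.0019, np.float64(-0.0012), np.float64(-0.0197), 0, -1], [0.0019, np.float64(-0.0004), np.float64(-0.0225), 0, -1], [0.0019, np.float64(0.0004), np.float64(-0.0253), 0, -1], [0.0019, np.float64(0.0014), np.float64(-0.028), 0, -1], [0.0019, np.float64(0.0026), np.float64(-0.0306), 0, -1], [0.0019, np.float64(0.0039), np.float64(-0.0332), 0, -1],
```

>>> apply_moves([
  [0.0016,-0.0022,-0.0026,0,-1],
  [0.0016,-0.0025,-0.0055,0,-1],
  [0.0016,-0.0025,-0.0083,0,-1],
  [0.0016,-0.0024,-0.0112,0,-1],
  [0.0016,-0.0021,-0.0141,0,-1],
  [0.0016,-0.0017,-0.0169,0,-1],
  [0.0016,-0.0012,-0.0197,0,-1],
  [0.0016,-0.0004,-0.0225,0,-1],
  [0.0016,0.0004,-0.0253,0,-1],
  [0.0016,0.0014,-0.028,0,-1],
])

```text
time: 7.85
ee_pos: [0.513, -0.0604, 0.0523]
tcp_rot: [72.9, 88.7, -17.1]
wrist_force: [1.9, -4.2, 9.8]
opening: -0.0001
```

```bash
python3 arc.py -3 9 .0016; python3 - <<'E'
from h import *
c=shot('side'); im=c['frame'][130:250,230:390]; cv2.imwrite('pics/s1.png',cv2.resize(im,None,fx=4.5,fy=4.5,interpolation=2))
E
```

```text
angle 158.0 r 0.0531 z 0.052324707760760855 [ 1.93634268 -4.15327884  9.83123831]
[0.0016, np.float64(-0.0006), np.float64(-0.0033), 0, -1], [0.0016, np.float64(0.0007), np.float64(-0.0059), 0, -1], [0.0016, np.float64(0.0021), np.float64(-0.0084), 0, -1], [0.0016, np.float64(0.0037), np.float64(-0.0109), 0, -1], [0.0016, np.float64(0.0053), np.float64(-0.0132), 0, -1], [0.0016, np.float64(0.0071), np.float64(-0.0155), 0, -1], [0.0016, np.float64(0.009), np.float64(-0.0176), 0, -1], [0.0016, np.float64(0.011), np.float64(-0.0197), 0, -1], [0.0016, np.float64(0.0132), np.float64(-0.0216), 0, -1],
```

View pics/s1.png

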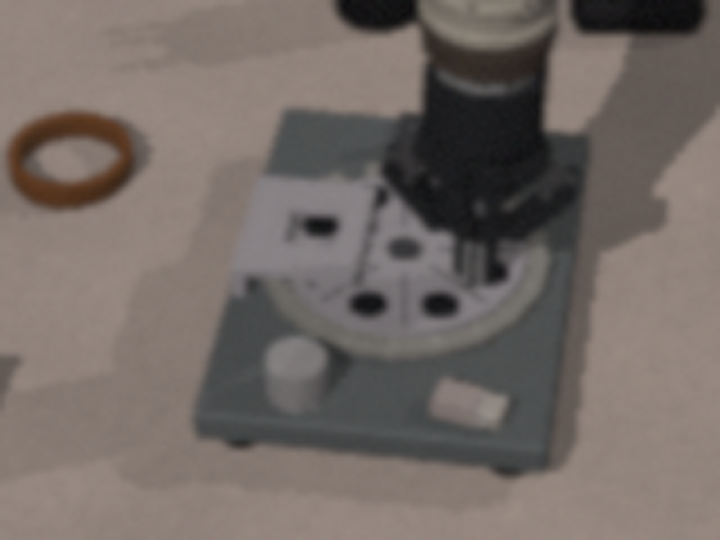

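The side view shows the wheel turned: two round filters now face the camera at (368,303) and (440,303), the dark glass is partly in the window at (320,226), and the pot and eraser haven't moved. I'll continue the arc.

>>> apply_moves([
  [0.0016,-0.0006,-0.0033,0,-1],
  [0.0016,0.0007,-0.0059,0,-1],
  [0.0016,0.0021,-0.0084,0,-1],
  [0.0016,0.0037,-0.0109,0,-1],
  [0.0016,0.0053,-0.0132,0,-1],
  [0.0016,0.0071,-0.0155,0,-1],
  [0.0016,0.009,-0.0176,0,-1],
  [0.0016,0.009,-0.0176,0,-1],
])

```text
time: 8.7
ee_pos: [0.5238, -0.0429, 0.0524]
tcp_rot: [73.4, 88.5, -16.7]
wrist_force: [0.6, -2.3, 9.2]
opening: -0.0003
```

>>> apply_moves([
  [-0.003,0,0,0,-1],
  [-0.03,0,0,0,-1],
  [-0.07,0,0,0,-1],
  [-0.11,0,0,0,-1],
  [-0.14,0.02,-0.03,0,-1],
  [-0.16,0.04,-0.05,0,-1],
  [-0.16,0.04,-0.05,0,-1],
])

```text
time: 9.4
ee_pos: [0.5622, 0.0102, 0.2155]
tcp_rot: [76.8, 88.3, -13.1]
wrist_force: [-1.1, -0.1, -0.1]
opening: -0.0002
```

```bash
cat > chk.py <<'E'
import sys; from h import *
np.set_printoptions(precision=4,suppress=True)
c=shot('wrist'); np.savez('w1.npz',**c); print(T_tool()[1]['ee_pos'],T_tool()[0][:3,:3])
img=topview(c,.05,.5623,-.0803); cv2.imwrite('pics/'+sys.argv[1],img[80:,:])
for b in darkblobs(img,.5623,-.0803):
    d=np.array(b[:2])-[.5623,-.0803]; print(np.round(b,4),'r',np.hypot(*d).round(4),'ang',np.degrees(np.arctan2(d[1],d[0])).round(1))
E
python3 chk.py t1.png
```

```text
[0.5609 0.0092 0.2136] [[ 0.0264  0.9997  0.0004]
 [-0.0074  0.0006 -1.    ]
 [-0.9996  0.0264  0.0074]]
[  0.5044  -0.0939 454.       0.7753] r 0.0595 ang -166.8
[  0.6219  -0.0733 250.16     0.7887] r 0.06 ang 6.7
[  0.5112  -0.0493 460.8      0.7869] r 0.0598 ang 148.8
[  0.5934  -0.0274 333.6      0.6946] r 0.0613 ang 59.6
[  0.5482  -0.0228 469.2      0.7754] r 0.0592 ang 103.7
```

View pics/t1.png

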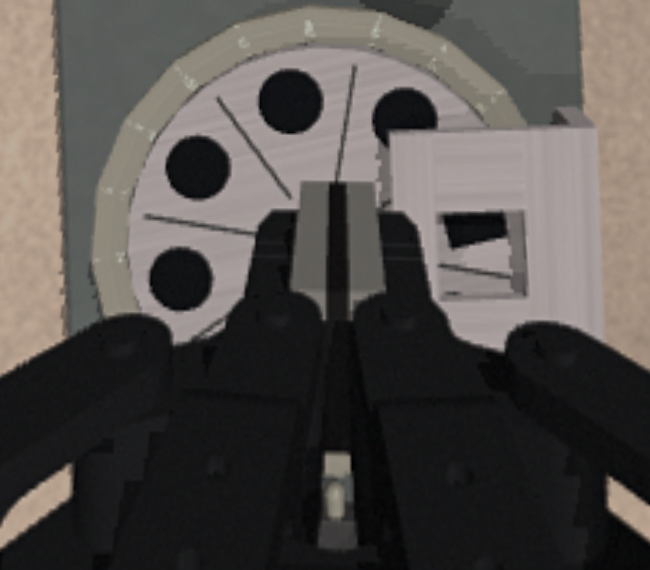

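The top view shows the square filter at the top edge of the window (475,230). The wheel needs about 11.5° more clockwise.

>>> apply_moves([
  [0,-0.03,0.045,0,-1],
  [0.02,-0.057,0.09,0,-1],
  [0.06,-0.0573,0.096,0,-1],
  [0.1,-0.0573,0.096,0,-1],
  [0.135,-0.0573,0.096,0,-1],
  [0.15,-0.0573,0.096,0,-1],
  [0.157,-0.0573,0.096,0,-1],
  [0.157,-0.0573,0.096,0,-1],
  [0.157,-0.0573,0.096,0,-1],
])

```text
time: 10.35
ee_pos: [0.5085, -0.0881, 0.0574]
tcp_rot: [74.6, 88.3, -15.4]
wrist_force: [0.6, -0.7, 0.2]
opening: -0.0001
```

>>> apply_moves([
  [0.001,0,0,0,-1],
  [0.002,0,0,0,-1],
  [0.002,0,0,0,-1],
])

```text
time: 10.65
ee_pos: [0.5089, -0.0881, 0.0559]
tcp_rot: [74.7, 88.3, -15.2]
wrist_force: [-0.2, -0.3, -0.8]
opening: 0.0
```

>>> apply_moves([
  [0.001,0,0,0,-1],
  [0.0015,0,0,0,-1],
  [0.0015,0,0,0,-1],
])

```text
time: 10.95
ee_pos: [0.5089, -0.0881, 0.0544]
tcp_rot: [74.7, 88.3, -15.3]
wrist_force: [-0.7, 0.5, -1.0]
opening: 0.0001
```

>>> apply_moves([
  [0.0005,0,0,0,-1],
  [0.001,0,0,0,-1],
  [0.001,0,0,0,-1],
])

```text
time: 11.25
ee_pos: [0.5089, -0.0881, 0.0532]
tcp_rot: [74.7, 88.3, -15.2]
wrist_force: [0.1, 0.5, 0.6]
opening: -0.0001
```

>>> apply_moves([
  [0.0005,0,0,0,-1],
  [0.001,0,0,0,-1],
  [0.001,0,0,0,-1],
])

```text
time: 11.55
ee_pos: [0.5089, -0.0881, 0.0521]
tcp_rot: [74.7, 88.3, -15.2]
wrist_force: [-0.4, -0.9, 0.1]
opening: -0.0001
```

>>> apply_moves([
  [0.0005,0,0,0,-1],
  [0.001,0,0,0,-1],
  [0.001,0,0,0,-1],
])

```text
time: 11.85
ee_pos: [0.5089, -0.0881, 0.0511]
tcp_rot: [74.7, 88.3, -15.2]
wrist_force: [0.0, -0.9, 0.8]
opening: -0.0001
```

>>> apply_moves([
  [0.0005,0,0,0,-1],
  [0.001,0,0,0,-1],
  [0.001,0,0,0,-1],
])

```text
time: 12.15
ee_pos: [0.509, -0.0881, 0.0509]
tcp_rot: [74.7, 88.3, -15.2]
wrist_force: [-3.2, -0.2, 6.7]
opening: 0.0001
```

>>> apply_moves([
  [0.0016,0,0,0,-1],
  [0.0016,-0.0005,-0.002,0,-1],
  [0.0016,-0.0006,-0.004,0,-1],
  [0.0016,-0.0006,-0.006,0,-1],
  [0.0016,-0.0006,-0.008,0,-1],
  [0.0016,-0.0006,-0.01,0,-1],
  [0.0016,-0.0006,-0.0118,0,-1],
  [0.0016,-0.0006,-0.0118,0,-1],
])

```text
time: 12.95
ee_pos: [0.5098, -0.0767, 0.0509]
tcp_rot: [74.6, 88.0, -15.4]
wrist_force: [-0.0, -1.8, 9.5]
opening: -0.0001
```

>>> apply_moves([
  [-0.003,0,0,0,-1],
  [-0.03,0,0,0,-1],
  [-0.07,0,0,0,-1],
  [-0.11,0,0,0,-1],
  [-0.14,0.03,-0.03,0,-1],
  [-0.16,0.06,-0.06,0,-1],
  [-0.16,0.06,-0.08,0,-1],
  [-0.16,0.06,-0.08,0,-1],
])

```text
time: 13.75
ee_pos: [0.5651, 0.0069, 0.212]
tcp_rot: [75.1, 88.1, -14.7]
wrist_force: [-0.4, 0.0, -0.1]
opening: -0.0001
```

```bash
python3 chk.py t2.png
```

```text
[0.5645 0.0057 0.2116] [[ 0.032   0.9995  0.0025]
 [-0.0091  0.0028 -1.    ]
 [-0.9994  0.032   0.0092]]
[  0.5027  -0.0824 455.68     0.7911] r 0.0596 ang -178.0
[  0.6227  -0.0792 523.12     0.9523] r 0.0605 ang 1.0
[  0.5182  -0.04   463.92     0.7792] r 0.0598 ang 137.6
[  0.5599  -0.0212 469.44     0.7885] r 0.0591 ang 92.3
```

View pics/t2.png

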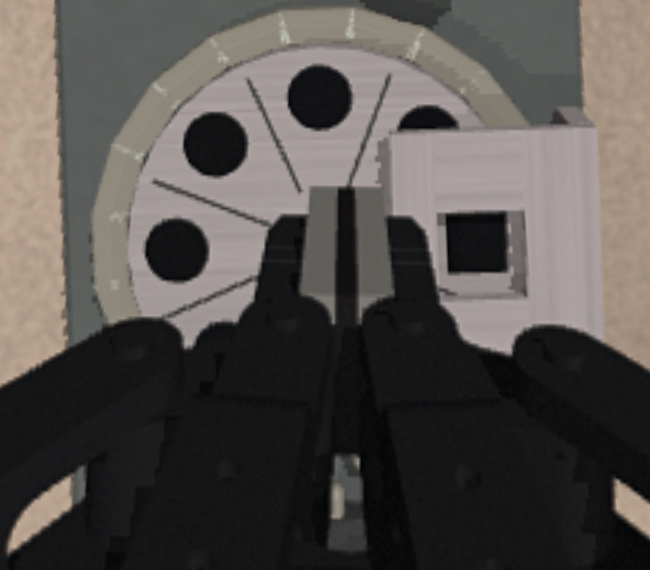

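The square is now centred in the window (475,243), at about 2° against a unit yaw of 2.0°. Next is the bolt.

>>> apply_moves([
  [0,0,0.05,0,-1],
  [0,0,0.1,0,-1],
  [0,0,0.15,0,-1],
  [0.01,0,0.2,0,-1],
  [0.05,0,0.24,0,-1],
  [0.09,0,0.247,0,-1],
  [0.094,0,0.247,0,-1],
  [0.094,0,0.247,0,-1],
  [0.094,0,0.247,0,-1],
])

```text
time: 14.7
ee_pos: [0.5685, -0.2419, 0.1222]
tcp_rot: [73.7, 88.0, -16.2]
wrist_force: [-0.4, -0.2, 0.6]
opening: -0.0002
```

```bash
python3 - <<'E'
from h import *
print(T_tool()[1]['ee_pos'])
c=shot('side'); print(pix(c,[.5668,-.208,.07])); P=cloud(c)
for r in cams.spot_in('bolt_post','side'): print(r)
im=c['frame'][110:230,240:400]; cv2.imwrite('pics/s2.png',cv2.resize(im,None,fx=4.5,fy=4.5,interpolation=2))
E
```

```text
[ 0.5685331  -0.2419473   0.12224297]
[325.92217612 153.75269589]
{'rect': [325.1, 152.7, 329.3, 166.6], 'confidence': 0.52}
{'rect': [287.1, 165.1, 353.2, 211.4], 'confidence': 0.47}
```

View pics/s2.png

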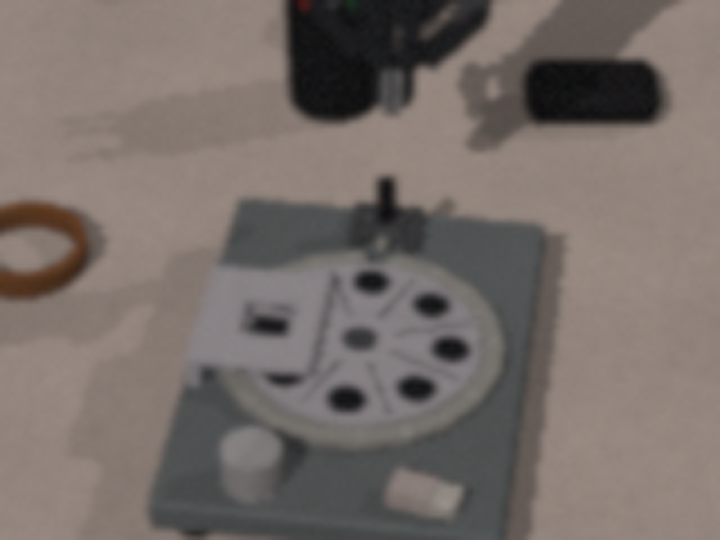

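The side view shows the square in the window (270,325), the bolt post at (387,195), and the fingers aligned with it on its outer side (393,90). I'll go down and push.

>>> apply_moves([
  [0.02,-0.001,0,0,-1],
  [0.04,-0.002,0,0,-1],
  [0.058,-0.002,0,0,-1],
  [0.061,-0.002,0,0,-1],
  [0.061,-0.002,0,0,-1],
  [0.061,-0.002,-0.006,0,-1],
  [0.061,-0.002,-0.011,0,-1],
  [0.061,-0.002,-0.011,0,-1],
])

```text
time: 15.6
ee_pos: [0.5697, -0.2307, 0.0625]
tcp_rot: [73.3, 87.8, -16.4]
wrist_force: [-0.7, 0.3, 0.1]
opening: 0.0006
```

>>> apply_moves([
  [0,0,-0.002,0,-1],
  [0,0,-0.004,0,-1],
  [0,0,-0.004,0,-1],
])

```text
time: 15.9
ee_pos: [0.5697, -0.2265, 0.0626]
tcp_rot: [73.4, 87.8, -16.3]
wrist_force: [0.7, -0.2, 0.3]
opening: 0.0003
```

>>> apply_moves([
  [0,0,-0.002,0,-1],
  [0,0,-0.004,0,-1],
  [0,0,-0.004,0,-1],
])

```text
time: 16.2
ee_pos: [0.5696, -0.2225, 0.0626]
tcp_rot: [72.9, 87.8, -16.8]
wrist_force: [-0.4, -1.5, 0.3]
opening: 0.0
```

>>> apply_moves([
  [0,0,-0.002,0,-1],
  [0,0,-0.004,0,-1],
  [0,0,-0.004,0,-1],
])

```text
time: 16.5
ee_pos: [0.5695, -0.2183, 0.0626]
tcp_rot: [73.0, 87.8, -16.7]
wrist_force: [-1.1, -1.5, 0.2]
opening: -0.0004
```

>>> apply_moves([
  [0,0,-0.002,0,-1],
  [0,0,-0.004,0,-1],
  [0,0,-0.004,0,-1],
])

```text
time: 16.8
ee_pos: [0.5695, -0.214, 0.0625]
tcp_rot: [73.2, 87.8, -16.5]
wrist_force: [-0.4, -1.4, 0.9]
opening: -0.0001
```

>>> apply_moves([
  [0,0,-0.001,0,-1],
  [0,0,-0.002,0,-1],
  [0,0,-0.003,0,-1],
])

```text
time: 17.1
ee_pos: [0.5695, -0.211, 0.0625]
tcp_rot: [73.1, 87.8, -16.6]
wrist_force: [-0.8, -2.5, 1.2]
opening: 0.0005
```

>>> apply_moves([
  [0,0,-0.001,0,-1],
  [0,0,-0.002,0,-1],
  [0,0,-0.002,0,-1],
])

```text
time: 17.4
ee_pos: [0.5695, -0.2088, 0.0625]
tcp_rot: [73.3, 87.8, -16.4]
wrist_force: [-1.2, -0.9, 0.4]
opening: -0.0001
```

>>> apply_moves([
  [0,0,-0.001,0,-1],
  [0,0,-0.002,0,-1],
  [0,0,-0.002,0,-1],
])

```text
time: 17.7
ee_pos: [0.5694, -0.2066, 0.0625]
tcp_rot: [73.5, 87.8, -16.2]
wrist_force: [-0.7, -1.6, 1.0]
opening: -0.0002
```

>>> apply_moves([
  [0,0,-0.0008,0,-1],
  [0,0,-0.0015,0,-1],
  [0,0,-0.0015,0,-1],
])

```text
time: 18.0
ee_pos: [0.5694, -0.206, 0.0625]
tcp_rot: [70.9, 87.8, -18.8]
wrist_force: [-1.7, -6.4, 0.8]
opening: 0.0
```

>>> apply_moves([
  [0,0,-0.0005,0,-1],
  [0,0,-0.001,0,-1],
  [0,0,-0.001,0,-1],
])

```text
time: 18.3
ee_pos: [0.5694, -0.2059, 0.0625]
tcp_rot: [68.3, 87.8, -21.5]
wrist_force: [-0.6, -7.3, 0.0]
opening: 0.0
```

>>> apply_moves([
  [0,0,-0.0005,0,-1],
  [0,0,-0.001,0,-1],
  [0,0,-0.001,0,-1],
])

```text
time: 18.6
ee_pos: [0.5694, -0.2059, 0.0626]
tcp_rot: [65.6, 87.7, -24.2]
wrist_force: [-1.1, -8.1, 1.2]
opening: -0.0002
```

>>> apply_moves([
  [0,0,-0.001,0,-1],
  [0,0,-0.0018,0,-1],
  [0,0,-0.0018,0,-1],
  [0,0,-0.0018,0,-1],
])

```text
time: 19.0
ee_pos: [0.5694, -0.2059, 0.0626]
tcp_rot: [61.6, 87.6, -28.3]
wrist_force: [-2.9, -11.8, -0.3]
opening: 0.0002
```

>>> apply_moves([
  [0,0,0.005,0,-1],
  [0,0,0.025,0,-1],
  [0,0,0.036,0,-1],
  [-0.03,0,0.036,0,-1],
  [-0.07,0,0.036,0,-1],
  [-0.11,0,0.036,0,-1],
  [-0.14,0,0,0,-1],
  [-0.15,0,-0.05,0,-1],
  [-0.15,0,-0.1,0,-1],
  [-0.15,0,-0.14,0,-0.5],
  [-0.15,0,-0.14,0,0.5],
  [-0.15,0,-0.14,0,1],
])

```text
time: 20.2
ee_pos: [0.5638, -0.0619, 0.2098]
tcp_rot: [62.1, 87.6, -27.7]
wrist_force: [-0.9, -0.1, 0.1]
opening: 0.043
```

>>> apply_moves([
  [0,0,0,0,1],
  [0,0,0,0,1],
  [0,0,0,0,1],
  [0,0,0,0,1],
  [0,0,0,0,1],
  [0,0,0,0,1],
  [0,0,0,0,1],
])

```text
time: 20.9
ee_pos: [0.5638, -0.062, 0.2098]
tcp_rot: [62.1, 87.6, -27.7]
wrist_force: [-0.2, -0.5, -0.4]
opening: 0.0853
```

```bash
python3 chk.py t3.png; python3 - <<'E'
from h import *
for r in cams.spot_in('bolt_post','wrist'): print(r)
c=dict(np.load('w1.npz')); P=cloud(c)
m=(abs(P[...,0]-.567)<.02)&(P[...,1]<-.15)&(P[...,2]>.065)&(P[...,2]<.1)
print(m.sum(),P[m].min(0),P[m].max(0),np.median(P[m],0),'home y',-.0803-.108)
E
```

```text
[ 0.5638 -0.0619  0.2098] [[ 0.0367  0.9993  0.0036]
 [-0.0192  0.0043 -0.9998]
 [-0.9991  0.0366  0.0194]]
[  0.5653  -0.1973 440.4      0.667 ] r 0.117 ang -88.5
[  0.565   -0.1401 456.96     0.8068] r 0.0598 ang -87.4
[  0.5221  -0.1239 454.96     0.8032] r 0.0592 ang -132.7
[  0.5028  -0.0827 459.44     0.7706] r 0.0596 ang -177.7
[  0.6228  -0.0786 529.76     0.9539] r 0.0605 ang 1.6
[  0.5183  -0.0399 465.6      0.782 ] r 0.0597 ang 137.5
[  0.56    -0.0209 473.68     0.7828] r 0.0595 ang 92.3
{'rect': [301.6, 265.2, 327.9, 306.8], 'confidence': 0.72}
221 [ 0.55968925 -0.19411779  0.06523493] [ 0.57341075 -0.18066078  0.08504823] [ 0.56625137 -0.18433727  0.08100126] home y -0.1883
```

View pics/t3.png

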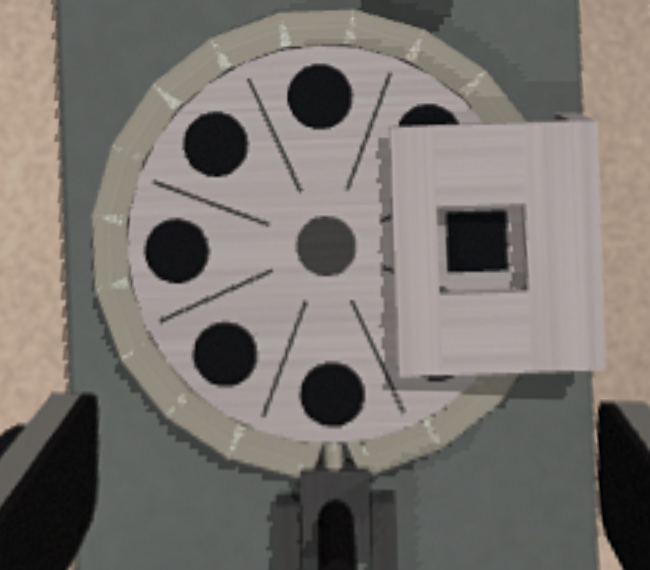

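The top view shows the bolt's nose in the notch (333,457) and the square in the window (477,240). The post's centre is at y = -0.187, where home is predicted at -0.188. I'm handing in.

```bash
python3 -c "
from workcell import bot
print(bot.get_obs()['wrist_force'],bot.job_done())"
```

```text
the job is handed in; nothing more can be done
[-0.01542783 -0.28830216  0.08439527] None
```

The square filter is centred in the window and the locking bolt is home in the wheel's notch. I handed the job in at about 21 s of the 72 s allowed, with the gripper clear of the unit.

- **Wheel:** I turned it clockwise about 97° with two fingertip drags. The first fell about 11° short because the fingertip slipped at first, so a second one made it up. In the last image the filters stand at about 2.3° (the square itself read 1.6°), against a unit yaw of 2.0°.
- **Bolt:** I pushed the post until it stopped against a rising force. In the last image its nose is in the notch. The post's middle measures y = -0.187, and home was predicted at -0.188.
- **Forces:** The highest reading was about 12.5 N on the wheel face and 12 N on the bolt, against the 25 N limit. Force was only read at the end of each move, so brief peaks in between weren't seen.
- **Other objects:** The pot and eraser hadn't moved in the side views taken during the job. I didn't check any of the bystanders after the bolt push.
- **Disagreement:** Pressing left the tool tilted about 2°. It was still tilted at the end, but I saw no harm from it.

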